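Level the sprung work plate with its screw foot

ROBOT

A 6-joint arm with a two-finger parallel gripper is mounted at the origin on the work surface. World frame = base frame: x ahead of the robot, y to its left, z up, the work surface at z = 0. Lengths are in mm, angles in rad, forces in N, time in s.
With the tool pointing down it reaches from about 275 to 825 mm from the base axis. Payload 5.2 kg.
Tool frame: the origin (TCP) lies at the very end of the fingers, on their centre line; the grasp point (between the pads) lies 19 mm behind it; z points along the fingers, y is the line along which they close (so a half turn about z gives the same grasp; the last joint's range is limited). The gripper opens to 93 mm and grips with 3 to 60 N. Pads are 15 mm wide; open, the fingers measure 128 mm over their backs; the gripper's body (75 mm by 188 mm) begins 65 mm behind the grasp point.
Start: joints at [0.978, 0.259, 1.535, -0, 1.348, -0.203], TCP at [208.981, 508.755, 218.653] pointing down, gripper open.
Joint ranges: [-3.14, 3.14], [-0.91, 2.08], [0.19, 2.58], [-1.22, 4.36], [0.22, 2.71], [-3.12, 3.12]. Speed limits (rad/s): [2.57, 2.57, 3.14, 3.14, 3.14, 3.14].

INTERFACE

Orientations are given as [roll, pitch, yaw] about the fixed x, y, z axes, in that order (R = Rz(yaw) Ry(pitch) Rx(roll)).
In Python, from bench import robot gives the robot as it stands. The module is installed in compiled form; this text tells all that it offers. Calls block until the motion is done:
- robot.move_ptp(position, orientation): joint-space move of the TCP to a pose.
- robot.move_linear(position, ori=None, speed=150, f_stop=None): straight line of the TCP; ori=None keeps the orientation; speed is the mean speed in mm/s. With f_stop (N) it stops when the force on the tool has changed by that much, and returns True; else False.
- robot.move_j(angles): joint-space move.
- robot.move_gripper(opening): opening from 0.0 (shut) to 1.0 (fully open); the grip force is fixed at half the most; returns when the fingers have stopped.
- robot.sleep(seconds).
- robot.inverse_kinematics(position, orientation): joint angles nearest the present ones, or None.
- robot.get_image(name): name is "scene" or "top"; returns a dict with "img" (400x640x3 uint8, blue, green, red), "fovy" (degrees; the focal length in pixels is half the picture's height over the tangent of half this angle, whatever the lens; pixels are square), "cx", "cy" (the principal point, pixels), "eye" and "orientation" of the camera in the world. Camera axes: x right, y down, z forward; pixel columns grow to the right and rows downward; lengths in mm; the calibration is good to about 2 mm. A picture is of the moment at which its call begins. There is no depth.
A pose or a line that the arm cannot do raises robot.MotionError and nothing moves.
- robot.hand_in(): hands the job in; it is judged then, once.
Readings, each from a call of its own:
- robot.current_t(): time.
- robot.current_qpos(): joint angles.
- robot.current_joint_vel(): joint speeds.
- robot.current_joint_efforts(): joint torques, N m.
- robot.current_tcp_pos(): TCP position.
- robot.current_eef_rot(): TCP orientation.
- robot.current_contact_force(): force on the tool from outside, world axes, zero at the start.
- robot.current_ft_torque(): the same for the moment, N m.
- robot.current_gripper_width(): opening from 0.0 (shut) to 1.0 (fully open).
- robot.current_finger_force(): force on a finger pad.
Only numpy, scipy, OpenCV 4.12 (cv2) and the standard library are available. Lean on these libraries where they do the work, as an engineer would, in place of code of your own. Each camera call takes 0.05 s, during which the arm holds its last target. There are 200 camera calls.

TASK

Lay the yellow spirit level gently on the work plate, lengthwise along the blue stripe with its vial up, and let go of it. Then press the red-winged knob down until the sprung plate's foot stands firmly on the disc below it and, keeping it pressed, turn the knob until the bubble rests between the two black lines. Finish while still holding the knob pressed down with the bubble centred; leave the bottles, the jar and the wrench alone.

Things in the scene. Friction and masses are not known exactly. Their poses are not given: they have to be found in the camera images.
- level: loose yellow spirit level, 180 long (x) by 30 wide (y); yellow bar 34 high, white vial block 94 long by 30 wide on its middle up to 39; about 0.22 kg. Origin: centre of its underside; x along it, z up. Starts flat on the bench. Green vial, seen from above, with two black lines across it, 18 mm either side of the middle.
- bubble_mid (a point): middle of the white bubble, 20 long, on top of the vial 40 above the level's underside. Its place is told by its x in the level's own frame: 0 is the middle of the vial, stops at +-32 mm. It runs to the HIGHER end, 0.8 mm per milliradian of slope along the level, and settles within 1 s. Between the lines: within about 7 mm of the middle.
- stripe (a point): middle of the blue stripe (200 long, 36 wide) painted on the work plate's top face. x along the stripe, away from the robot at yaw 0, square to the plate's hinge; y to the left; z out of the plate.
- knob_grip (a point): on the axis of the foot's knob, 30 mm above the plate's top; the knob is at -205, +65 on the plate. Its red wing is 56 long (x) by 12 thick (y), standing 10 to 44 above the plate on a black flange, radius 36, where fingertips can push. 7 to 9 N brings the near edge down 6 to 24 mm until the foot meets its disc; further push bears on the foot; 14 to 22 N in all is firm.
- foot_turn (a joint): angle (rad) of the knob, growing CLOCKWISE seen from above, -1.4 to 1.4, starts within +-0.3. Stiff screw (0.2 N m), stays where left. Each radian clockwise drives the foot 6 mm further down out of the plate: with the foot on its disc the near edge and knob rise 6 mm, the plate tilts 0.029 rad; anticlockwise lowers them.
- knob: the knob itself, flange and wing (same x, y and z axes as knob_grip); origin on its axis at the plate's top face.
- foot: the steel foot with round rubber tip, radius 8, under the knob; origin at its lowest point. With the knob at 0 it stands 33 mm below the plate's top face.
- disc_thin: brass packing disc, diameter 38, 5 thick, fixed on the stand's base under the plate; origin centre of underside. One of the two discs, either, lies under the foot.
- disc_thick: copper packing disc, diameter 38, 15 thick, likewise; the other one lies 130 mm to the side, unused.
- white_bottle: bystander: white plastic bottle, diameter 64, 170 high; origin centre of underside.
- clear_bottle: bystander: clear bottle with yellow cap, diameter 62, 190 high; origin centre of underside.
- jar: bystander: small amber jar, diameter 48, 50 high; origin centre of underside.
- wrench: bystander: steel wrench lying on the bench, about 180 long.
- plate: aluminium work plate, 250 (x) by 240 (y) by 10 thick, on a fixed steel stand. Origin mid-way on the hinge axis, at its far edge, 50 above the bench, 5 below the top face; hinge along y, plate on the -x side. Springs lift the near edge: left alone it stands tilted 0.078 rad, near edge up. The stripe's middle is at -110, -75.

How it is judged (in metres and radians):
On the way:
1. the level lies flat along the blue stripe, let go (x of level in the frame of stripe between -0.025 and 0.025 m and y of level in the frame of stripe between -0.015 and 0.015 m and z of level in the frame of stripe between -0.004 and 0.005 m and angle between the x axis of level and the x axis of stripe, either way round below 0.2 rad and angle between the z axis of level and the z axis of stripe, either way round below 0.06 rad and contact force between each of the arm, the fingers and level below 0.1 N), for 0.3 s.
At the end, for the whole second after the job is handed in: The level lies flat along the stripe, untouched (within 25 mm along, 15 mm across, 0.2 rad); the bubble stays within 7 mm of the vial's middle; the foot presses its disc with over 2 N and the gripper bears on the knob with over 4 N, to the end (all of step 1 and x of bubble_mid in the frame of level between -0.007 and 0.007 m and (contact force between foot and disc_thin above 2 N or contact force between foot and disc_thick above 2 N) and contact force between the fingers and knob above 4 N); the arm keeps its last pose, push and grip.
It fails at once if the level is dropped or thrown (faster than 0.7 m/s out of the fingers) (linear speed of level above 0.7 m/s and contact force between the fingers and level below 0.05 N).
It fails at once if the white bottle is shifted by more than 30 mm or tipped (distance of white_bottle from where it was at the start of the episode above 0.03 m or angle between white_bottle's own z axis and vertical above 0.4 rad).
It fails at once if the clear bottle is shifted by more than 30 mm or tipped (distance of clear_bottle from where it was at the start of the episode above 0.03 m or angle between clear_bottle's own z axis and vertical above 0.4 rad).
It fails at once if the jar is shifted by more than 30 mm or tipped (distance of jar from where it was at the start of the episode above 0.03 m or angle between jar's own z axis and vertical above 0.4 rad).
It fails at once if the wrench is shifted by more than 30 mm (distance of wrench from where it was at the start of the episode above 0.03 m).
It also fails if it takes over 54 s, if anything falls off the work surface, if the arm or the gripper's body presses on something with over 40 N, if the wrist force passes 120 N, or if a joint passes its speed limit or range.

## Working session

There is one attempt and no reset: what is moved stays moved. The work goes in short steps, each a Python script; the robot and the scene stay as the last script left them, time stands still between calls to the robot, and variables do not carry over. Pictures are saved under pics/ and viewed, at most 10 in all, crops included, and the job is handed in when it is done.

```bash
mkdir -p pics; cat > h.py <<'E'
import numpy as np, cv2
from scipy.spatial.transform import Rotation as R
from bench import robot
def cam(n,f=None):
    d=robot.get_image(n)
    if f: cv2.imwrite('pics/'+f,d['img'])
    return d
def mat(o):
    o=np.array(o,float)
    return o if o.shape==(3,3) else R.from_euler('xyz',o).as_matrix()
def ray(d,u,v):
    f=200/np.tan(np.radians(d['fovy'])/2)
    r=mat(d['orientation'])@np.array([(u-d['cx'])/f,(v-d['cy'])/f,1])
    return np.array(d['eye'],float),r
def onz(d,u,v,z):
    e,r=ray(d,u,v); return e+r*(z-e[2])/r[2]
def proj(d,p):
    f=200/np.tan(np.radians(d['fovy'])/2)
    c=mat(d['orientation']).T@(np.array(p)-np.array(d['eye'])); return c[:2]/c[2]*f+[d['cx'],d['cy']]
E
python3 - <<'E'
from h import *
for n in('top','scene'):
    d=cam(n,n+'0.png'); print({k:v for k,v in d.items() if k!='img'})
print(robot.current_t(),robot.current_eef_rot())
E
```

```text
{'fovy': 44.062070957027856, 'cx': 316.2526456623166, 'cy': 198.03233490326468, 'eye': array([ 457.3710605 ,   29.76052039, 1439.20727562]), 'orientation': array([-3.06057934e+00, -1.85903762e-03, -1.56871038e+00])}
{'fovy': 45.92251855275636, 'cx': 319.11512464261284, 'cy': 198.2009908128187, 'eye': array([1036.07156185, -710.52178977,  740.33580955]), 'orientation': array([-2.20733405,  0.00795333,  0.58158206])}
0.1 [-3.13998287e+00 -3.46450315e-04  2.75181973e+00]
```

View pics/top0.png

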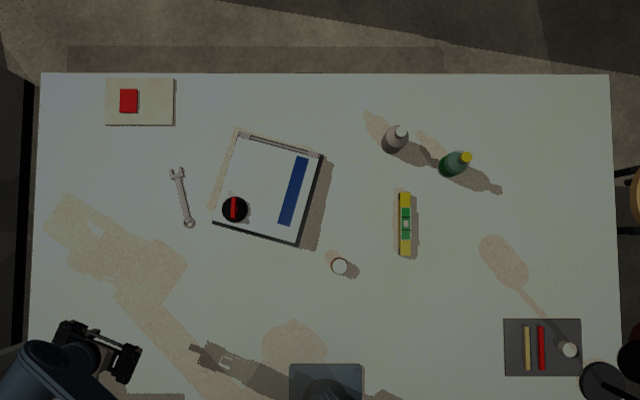

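View pics/scene0.png

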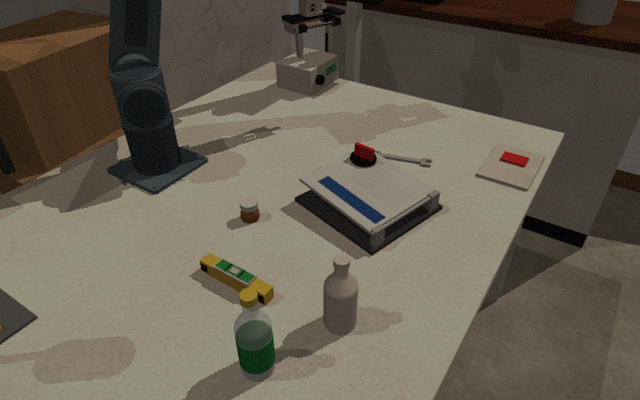

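Top view: the level is at about (405,223), stripe (293,191), knob (235,209), jar (340,266), bottles (397,135) and (455,163), wrench (182,197). The scene view agrees.

```bash
cat >> h.py <<'E'
def rects(d,lo,hi,box,z):
    x0,y0,x1,y1=box
    m=cv2.inRange(cv2.cvtColor(d['img'],cv2.COLOR_BGR2HSV),lo,hi)
    k=np.zeros_like(m);k[y0:y1,x0:x1]=m[y0:y1,x0:x1]
    ys,xs=np.nonzero(k)
    P=np.array([onz(d,u,v,z)[:2] for u,v in zip(xs,ys)],np.float32)
    (c,s,a)=cv2.minAreaRect(P)
    q=np.cov(P.T); w,V=np.linalg.eigh(q); v=V[:,1]; v=v*np.sign(v[0])
    return np.array(c),s,np.arctan2(v[1],v[0]),P.mean(0),len(P)
E
python3 - <<'E'
from h import *
d=cam('top')
Y=((18,90,60),(35,255,255));B=((100,120,40),(130,255,255));Rd=((0,150,60),(8,255,255))
print('level',rects(d,*Y,(370,175,430,275),34))
print('stripe',rects(d,*B,(260,140,330,240),63.6))
print('wing',rects(d,*Rd,(215,185,255,230),71+44))
for u,v,n in((393,152,'wb'),(340,267,'jar'),(448,172,'cb')): print(n,onz(d,u,v,20))
E
```

```text
level (array([ 499.9052124 , -222.04411316]), (34.237449645996094, 179.27615356445312), np.float64(-0.010906843797189376), array([ 499.27658, -220.52266], dtype=float32), 443)
stripe (array([590.28973389,  93.40611267]), (33.39634704589844, 194.97621154785156), np.float64(-0.274039789789751), array([589.917   ,  93.543205], dtype=float32), 831)
wing (array([540.20251465, 248.73664856]), (17.806699752807617, 54.15658950805664), np.float64(-0.03113408187714756), array([540.73065, 251.74345], dtype=float32), 92)
wb [ 707.2059315  -195.20956154   20.        ]
jar [375.62735644 -40.70221426  20.        ]
cb [ 649.06082921 -353.85235093   20.        ]
```

```bash
cat >> h.py <<'E'
def tool(yaw,pitch=0,flip=False):
    M=R.from_euler('z',yaw)*R.from_euler('y',pitch)*R.from_euler('z',np.pi if flip else 0)*R.from_euler('x',np.pi)
    return M.as_euler('xyz')
E
python3 - <<'E'
from h import *
for f in(0,1):
    for p,y,pi in(([499.5,-221.5,10],-.011,0),([590,93.5,70],-.274,.078),([537,253,85],-.03,0),([537,253,85],-1.4,0),([537,253,85],1.1,0)):
        q=robot.inverse_kinematics(p,tool(y,pi,f)); print(f,p,y,None if q is None else np.round(q,2))
E
```

```text
0 [499.5, -221.5, 10] -0.011 [-0.62  0.48  1.79 -0.    0.88  0.96]
0 [590, 93.5, 70] -0.274 [-0.04  0.52  1.54  0.02  1.17  1.8 ]
0 [537, 253, 85] -0.03 [ 0.25  0.45  1.6  -0.    1.09  1.85]
0 [537, 253, 85] -1.4 [ 0.25  0.45  1.6  -0.    1.09 -3.06]
0 [537, 253, 85] 1.1 [ 0.25  0.45  1.6  -0.    1.09  0.72]
1 [499.5, -221.5, 10] -0.011 [-0.62  0.48  1.79  0.    0.88 -2.18]
1 [590, 93.5, 70] -0.274 [-0.04  0.52  1.54  0.02  1.17 -1.35]
1 [537, 253, 85] -0.03 [ 0.25  0.45  1.6   0.    1.09 -1.29]
1 [537, 253, 85] -1.4 [ 0.25  0.45  1.6  -0.    1.09  0.08]
1 [537, 253, 85] 1.1 [ 0.25  0.45  1.6  -0.    1.09 -2.42]
```

```bash
python3 - <<'E'
from h import *
o=tool(-.011,0,1)
robot.move_ptp([499.5,-221.5,230],o)
robot.move_linear([499.5,-221.5,60],speed=200)
cam('scene','s1.png')
hit=robot.move_linear([499.5,-221.5,7],speed=80,f_stop=8)
print(hit,robot.current_tcp_pos())
robot.move_gripper(0.0)
print(robot.current_gripper_width()*93,robot.current_finger_force(),robot.current_t())
p=robot.current_tcp_pos(); robot.move_linear([p[0],p[1],100],speed=120)
d=cam('scene','s2.png'); cam('top','t2.png')
print(robot.current_gripper_width()*93,robot.current_contact_force(),robot.current_ft_torque())
im=[cv2.imread('pics/s1.png'),d['img']]
cv2.imwrite('pics/c1.png',np.vstack([i[120:400,100:460] for i in im]))
E
```

```text
False [ 499.78718267 -221.69710739    7.24498672]
29.684210423719566 29.99989204108715 5.775
29.98871168470517 [ 0.33165694 -0.15450726 -2.61611249] [ 0.01012691  0.03576164 -0.01798231]
```

View pics/c1.png

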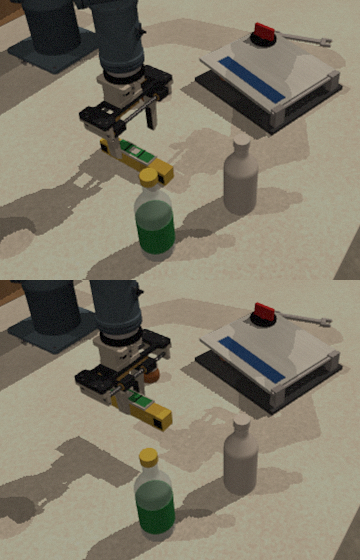

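The level is held near its middle and stays horizontal. Next I place it.

```bash
python3 - <<'E'
from h import *
o=tool(-.274,.078,1)
n=R.from_euler('xyz',o).apply([0,0,-1]); S=np.array([590.1,93.5,63.6])
robot.move_linear([499.8,-221.7,170],speed=200)
robot.move_ptp(list(S+n*90),o)
robot.move_linear(list(S+n*20),speed=120)
f0=robot.current_contact_force()
hit=robot.move_linear(list(S+n*2),speed=20,f_stop=2.0)
p=robot.current_tcp_pos(); print(hit,(p-S)@n,f0,robot.current_contact_force())
robot.move_gripper(0.55); robot.sleep(.2)
robot.move_linear(list(np.array(p)+n*110),speed=150)
p=robot.current_tcp_pos();
robot.move_ptp([537-80,253,200],tool(-.03,0,1)); robot.sleep(.3)
d=cam('top','t3.png'); e=cam('scene','s3.png')
print(robot.current_t())
Y=((18,90,60),(35,255,255));B=((100,120,40),(130,255,255));Rd=((0,150,60),(8,255,255))
print('level',rects(d,*Y,(260,140,330,250),63.6+34))
print('stripe',rects(d,*B,(260,140,330,240),63.6))
print('wing',rects(d,*Rd,(215,185,255,230),71+44))
b=lambda i,x,y:cv2.resize(i[y:y+140,x:x+160],None,fx=2.4,fy=2.4,interpolation=cv2.INTER_CUBIC)
cv2.imwrite('pics/c2.png',np.hstack([b(d['img'],200,120),b(e['img'],290,130)]))
E
```

```text
True 7.085697419526346 [-0.05525538 -0.5202406  -2.75960691] [1.67850567 0.67977113 2.91834319]
12.875
level (array([592.20355225,  94.62420654]), (30.3245849609375, 179.31797790527344), np.float64(-0.27853598364036813), array([589.8078,  95.3666], dtype=float32), 348)
stripe (array([589.64892578,  93.3886261 ]), (32.526153564453125, 193.75157165527344), np.float64(-0.35495828945022406), array([558.1829 ,  92.21685], dtype=float32), 91)
wing (array([540.29547119, 249.48460388]), (53.763179779052734, 18.774015426635742), np.float64(-0.044684105331542344), array([539.65155, 252.3725 ], dtype=float32), 97)
```

View pics/c2.png

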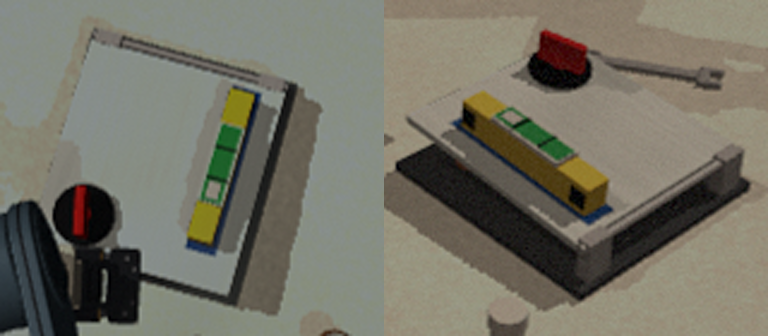

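The level lies on the stripe, with the bubble at its near (higher) end. Next I grip the knob and press.

```bash
cat >> h.py <<'E'
Z=R.from_euler('z',-.274)
H=np.array([590.1,93.5,63.6])-(Z*R.from_euler('y',.078)).apply([-110,-75,5])
def K(a,h): return H+(Z*R.from_euler('y',a)).apply([-205,65,5+h])
def a_of(z,h): # plate angle that puts the flange point at height z
    return (z-H[2]-5-h)/205
E
python3 - <<'E'
from h import *
print('H',H,K(.078,10),K(.078,44))
k=K(.078,10); o=tool(-.035,0,1)
robot.move_gripper(.45)
robot.move_ptp([k[0],k[1],170],o); robot.sleep(.2)
f0=robot.current_contact_force(); m0=robot.current_ft_torque(); print(f0,m0)
np.save('f0.npy',f0)
hit=robot.move_linear([k[0],k[1],k[2]-4],speed=50,f_stop=3)
p=robot.current_tcp_pos(); print(hit,p,robot.current_contact_force())
robot.move_gripper(0.0)
print(robot.current_gripper_width()*93,robot.current_contact_force(),robot.current_tcp_pos())
z=p[2]
for i in range(30):
    z-=1; k=K(a_of(z,10),10)
    robot.move_linear([k[0],k[1],z],speed=30)
    f=robot.current_contact_force()-f0
    if i%4==3 or f[2]>10: print(i,round(z,1),np.round(f,1),robot.current_tcp_pos().round(1))
    if f[2]>16: break
robot.sleep(.5)
print(robot.current_t(),(robot.current_contact_force()-f0).round(1))
cam('top','t4.png');e=cam('scene','s4.png')
b=lambda i,x,y:cv2.resize(i[y:y+140,x:x+160],None,fx=2.4,fy=2.4,interpolation=cv2.INTER_CUBIC)
cv2.imwrite('pics/c3.png',np.hstack([b(cv2.imread('pics/t4.png'),200,120),b(e['img'],290,130)]))
E
```

```text
H [715.59337209 136.13385635  50.04389976] [537.55387812 253.69399419  80.97208397] [540.10436058 252.97713184 114.86870839]
[-0.22512636  0.06764461 -0.45472188] [ 0.05476367 -0.01104038  0.00223307]
True [537.2722524  253.71586569  80.93248691] [ 0.18371828 -0.29296013  4.0154825 ]
12.066870149160208 [ 1.41697288 -6.81631003  3.693158  ] [536.65454327 251.03852397  80.00353792]
3 76.9 [-1.9 -7.9  5.6] [536.  251.2  76.5]
7 72.9 [-2.9 -7.2  5.9] [535.4 251.4  72.5]
11 68.9 [-3.  -7.1  7.3] [534.8 251.5  68.6]
15 64.9 [-4.1 -7.4  8.7] [534.4 251.6  64.7]
19 60.9 [-4.1 -6.9  9.5] [534.  251.7  60.8]
20 59.9 [-4.1 -6.8 10.2] [534.  251.7  59.9]
21 58.9 [-5.1 -6.  10. ] [533.9 251.7  58.9]
22 57.9 [-5.4 -7.5 13.6] [533.9 251.7  58.5]
23 56.9 [-7.8 -8.5 19.6] [533.9 251.7  58.3]
22.625 [-8.2 -7.6 19.2]
```

View pics/c3.png

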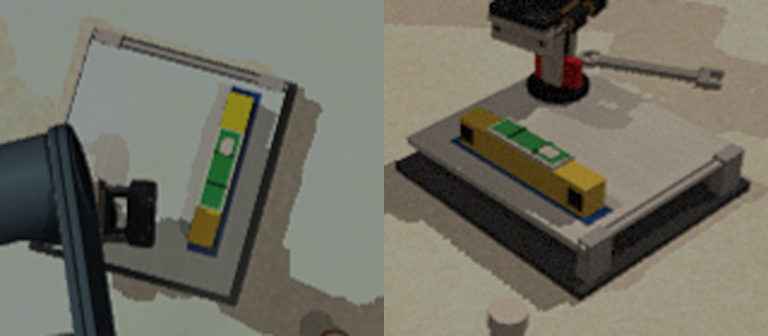

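The foot is on the disc and the bubble has gone to the far end, so the plate is about 33 mrad low at the knob. I turn clockwise about 1.1 rad under force control and watch the bubble.

```bash
cat >> h.py <<'E'
def bubble(d,L=(589.8,94.2),yaw=-.277,z=99):
    hsv=cv2.cvtColor(d['img'],cv2.COLOR_BGR2HSV).astype(np.float32)
    c,s=np.cos(yaw),np.sin(yaw); xs=np.arange(-44,45,2.); ys=[-3,0,3]
    uv=np.array([[proj(d,[L[0]+c*x-s*y,L[1]+s*x+c*y,z]) for y in ys] for x in xs],np.float32)
    g=lambda k:cv2.remap(hsv[:,:,k],uv[...,0],uv[...,1],cv2.INTER_LINEAR).mean(1)
    S,V=g(1),g(2); w=np.clip(150-S,0,None)*(V>100)
    return (w*xs).sum()/max(w.sum(),1e-6),S,V
E
cat > turn.py <<'E'
from h import *
import sys
goal=float(sys.argv[1]); yaw=float(sys.argv[2]); z=float(sys.argv[3]); c=[533,250.9]
f0=np.load('f0.npy'); n=int(np.ceil(abs(goal-yaw)/.1)); st=(goal-yaw)/max(n,1)
for i in range(n+3):
    if i<n: yaw+=st; z-=6*st
    robot.move_linear([*c,z],tool(yaw,0,1),speed=30)
    f=robot.current_contact_force()-f0; z+=np.clip((f[2]-18)/8,-.5,.5)
    e=R.from_euler('xyz',robot.current_eef_rot())*R.from_euler('x',-np.pi)*R.from_euler('z',np.pi)
    print(i,round(yaw,3),round(e.as_euler('xyz')[2],3),round(z,2),f.round(1),robot.current_tcp_pos().round(1),robot.current_t())
robot.sleep(1)
d=cam('top','tn.png'); s=cam('scene','sn.png')
for q in(d,s):
    b,S,V=bubble(q); print('bubble',round(b,1)); print(S.astype(int),V.astype(int))
print('END yaw',yaw,'z',z,(robot.current_contact_force()-f0).round(1),robot.current_t())
E
python3 turn.py -0.65 -0.035 56.9
```

```text
0 -0.123 -0.123 56.93 [-1.4  3.3 12.3] [533.9 251.6  59.1] 23.0167
1 -0.211 -0.211 57.12 [-1.7  3.2 15.3] [533.9 251.7  59.5] 23.2667
2 -0.299 -0.299 57.53 [-1.7  3.3 17.1] [534.  251.8  59.9] 23.5167
3 -0.386 -0.387 57.99 [-1.6  3.3 17.4] [534.1 251.8  60.4] 23.7667
4 -0.474 -0.475 58.47 [-0.5  2.7 17.7] [534.1 251.9  60.9] 24.0167
5 -0.562 -0.563 58.85 [-1.4  2.3 16.8] [534.2 251.9  61.4] 24.2667
6 -0.65 -0.651 59.43 [-1.8  3.2 18.4] [534.3 251.9  61.9] 24.5167
7 -0.65 -0.65 59.42 [-1.8  2.3 17.9] [534.3 251.9  61.9] 24.7667
8 -0.65 -0.65 59.32 [-1.5  2.7 17.2] [534.3 251.9  61.9] 25.0167
9 -0.65 -0.65 59.34 [-1.6  2.3 18.1] [534.3 252.   61.9] 25.2667
bubble 12.8
[143 177 175 173 174 173 174 174 174 175 174 166 150 150 166 176 176 176
 177 178 180 184 143  57  29  30  33  31  31  31  32  33  41  86 165 184
 182 181 181 180 181 184 185 141 101] [103  98  97  97  97  98  98  98  98  98  98  85  62  62  83  97  98  98
  97  97  97  96  97 114 130 137 136 137 137 136 136 137 123 107  97  97
  97  97  98  97  97  96  97 105 119]
bubble 9.3
[123 118 103 110 137 146 143 149 149 145 147 146 150 158 147 154 183 172
 151 151 151 157 159 152 147 123  78  60  60  52  58  60  53  54  56  65
  99 139 163 156 152 155 154 163 165] [132 129 121 112 101  99 100  98  97  99  98  98  98  94  85  63  44  56
  83  97  98  96  95  96  97  97 105 119 132 134 129 129 127 122 122 112
 101  94  95  96  97  97  97  95  94]
END yaw -0.65 z 59.33566944588366 [-1.4  2.5 17.8] 26.3667
```

The foot and bubble respond as modelled. The bubble is at about +13 mm, so about 0.56 rad more is needed.

```bash
python3 turn.py -1.21 -0.65 59.34 && python3 - <<'E'
import cv2,numpy as np
b=lambda f,x,y:cv2.resize(cv2.imread(f)[y:y+140,x:x+160],None,fx=2.4,fy=2.4,interpolation=cv2.INTER_CUBIC)
cv2.imwrite('pics/c4.png',np.hstack([b('pics/tn.png',200,120),b('pics/sn.png',290,130)]))
E
```

```text
0 -0.743 -0.744 59.78 [-1.4  2.4 17.1] [534.4 251.9  62.5] 26.6167
1 -0.837 -0.837 60.38 [-1.   2.3 18.3] [534.6 252.   63. ] 26.8667
2 -0.93 -0.931 60.88 [-0.5  2.7 17.5] [534.6 252.   63.6] 27.1167
3 -1.023 -1.024 61.36 [-1.2  3.8 17.4] [534.7 252.   64.1] 27.3667
4 -1.117 -1.117 61.93 [-1.   3.  18.1] [534.9 252.   64.7] 27.6167
5 -1.21 -1.211 62.39 [-0.   3.4 17.2] [534.9 252.   65.2] 27.8667
6 -1.21 -1.21 62.41 [-0.5  3.2 18.2] [535.  252.   65.2] 28.1167
7 -1.21 -1.21 62.38 [ 0.2  2.2 17.7] [535.  251.9  65.2] 28.3667
8 -1.21 -1.21 62.44 [ 0.2  2.2 18.5] [534.9 251.9  65.2] 28.6167
bubble -0.1
[118 168 176 175 174 177 176 175 174 175 175 172 158 146 164 181 137  55
  27  29  32  32  31  31  30  30  42  89 169 182 166 159 170 179 181 179
 180 180 180 180 181 183 187 160 108] [107 101  98  98  99  98  98  98  99  99  99  92  70  56  71  91 100 115
 132 138 136 136 136 137 137 137 123 108  99  91  68  59  77  96  99  98
  98  98  98  98  98  98  97 102 115]
bubble 0.1
[153 130 101 118 154 164 159 156 159 162 161 163 158 154 150 153 179 171
 125  78  56  51  51  54  53  51  53  51  50  79 135 166 160 140 151 165
 171 171 170 166 161 165 159 158 167] [144 138 122 107  96  94  95  95  95  95  96  96  94  87  70  52  52  71
  90 101 119 136 137 135 137 137 141 141 130 112  93  87  71  45  53  73
  91  96  95  94  95  93  95  94  93]
END yaw -1.2099999999999997 z 62.4368847226209 [-0.6  3.  18.3] 29.7167
```

View pics/c4.png

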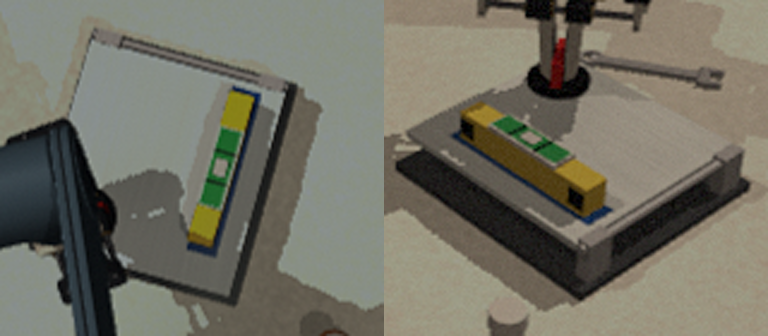

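The bubble sits midway between the two lines in both views, the level is on the stripe, and the push is 18 N. I'm handing in.

```bash
python3 -c "
from h import *
print(robot.hand_in(),robot.current_t())"
```

```text
the job is handed in; nothing more can be done
the job is handed in; nothing more can be done
```

I handed the job in at about 30 s: the level lies released on the stripe and the bubble is centred to within about 1 mm, with the knob held down at 18 N. The verdict was not shown.

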